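# Ratchet check: sort the locking forceps and pack the tool tray

## Robot

A 6-joint arm with a two-finger parallel gripper is mounted at the origin on the work surface. World frame = base frame: x ahead of the robot, y to its left, z up, the work surface at z = 0. Lengths are in m, angles in rad, forces in N, time in s.
With the tool pointing down it reaches from about 0.3 to 0.95 m from the base axis. Payload 3.1 kg.
Tool frame: the origin (TCP) lies at the very end of the fingers, on their centre line; the grasp point (between the pads) lies 19 mm behind it; z points along the fingers, y is the line along which they close (so a half turn about z gives the same grasp; the last joint's range is limited). The gripper opens to 85 mm and grips with 20 to 120 N. Pads are 22 mm wide; open, the fingers measure 114 mm over their backs; the gripper's body (76 mm by 85 mm) begins 54 mm behind the grasp point. The pads swing forward as they close: fully open they stand 13 mm farther back than shut.
Start: joints at [-1.286, 0.308, 1.634, -0, 1.2, -0.07], TCP at [0.217, -0.586, 0.231] pointing down, gripper open.
Joint ranges: [-3.06, 3.06], [-0.79, 1.96], [0.05, 2.63], [-1.19, 4.34], [0.05, 2.64], [-2.94, 2.94]. Speed limits (rad/s): [2.79, 2.79, 3.14, 3.14, 3.14, 3.14].

## Interface

Orientations are given as a unit quaternion [w, x, y, z].
In Python, from rig import r gives the robot as it stands. The module is installed in compiled form; this text tells all that it offers.
- The arm moves only by the tool send_rows, never from a script. Its argument "steps" is a list of rows, each a list of 7 numbers: the turn, a rotation vector about the tool's x, y, z scaled (see below), then the shift along the tool's x, y, z scaled (see below), then the closure in counts, from 0 (fully open) to 255 (shut). A call has 1 to 5 rows; each row shifts and turns the commanded pose from where the row before left it, along the tool's axes as they then stand; what a row does not reach is not made up. The controller multiplies each number of a shift by 300 mm and each number of a turn by 1.5 rad. A row lasts 1/10 s, in which the tool goes at most 50 mm and 8.59 degrees, less where a joint would pass 70% of its speed; a pose out of reach is approached as far as the arm can. A call with a number of a shift or a turn outside -1 to 1 is refused whole. A call with a gripper value outside its range is refused whole. The fingers move at their own pace and stop on an object; the grip force is fixed at half the most. Time passes only in rows, so rows that do not move let the fingers close. It gives the time, the measured TCP pose, the force, the opening and the grip force at its end, in the units of the state.
- r.state(): the state, without advancing time (a new reading comes with each control period).
- r.get_image(name): name is "scene" or "top" or "wrist"; returns the picture (420x560x3 uint8, red, green, blue); there is no depth.
- r.camera_params(name): a dict with "fov_y" (degrees; the focal length in pixels is half the picture's height over the tangent of half this angle, whatever the lens; pixels are square), "cx", "cy" (the principal point, pixels), "extrinsics" (4x4, takes a point from world to camera coordinates). Camera axes: x right, y down, z forward; pixel columns grow to the right and rows downward; lengths in m; the calibration is good to about 2 mm. A picture is of the moment at which its call begins: read the wrist's pose just before it. camera_params takes no time and is no camera call; for the wrist camera it gives the pose at the moment of the call.
- r.hand_in(): hands the job in; it is judged then, once.
Trained networks look in the newest picture that a camera, given by its name, has taken for a name from the list of things; names that differ only in an ending like _2 or _b are one class to them, and where a whole thing is asked for, a point or a joint stands for the part that bears it (a point fixed in the world has none). Each returns a list of dicts, best first, with "confidence" (0 to 1); they miss things now and then, are a little off and sometimes report something else, mostly with a low value. They report only what shows in the picture. A call takes as long as a camera call. They do not tell look-alikes from the thing itself.
- r.look_for(camera, query): "centre" ([x, y, z] in m, in the coordinates of the camera as it stood for that picture, good to about 4 mm: the middle of the surface that is visible of it).
- r.tip_of(camera, query): "centre" ([x, y, z] in m, in the coordinates of the camera as it stood for that picture, good to about 4 mm: a listed point, or the origin of a listed thing).
The state is a dict: "time_s": time; "q": joint angles; "qvel": joint speeds; "joint_efforts": joint torques, N m; "tcp_pos": TCP position; "ee_rot": TCP orientation; "wrist_force": force on the tool from outside, world axes, zero at the start; "wrist_torque": the same for the moment, N m; "finger_gap": opening from 0.0 (shut) to 1.0 (fully open); "finger_force": force on a finger pad.
Only numpy, scipy, OpenCV 4.12 (cv2) and the standard library are available. Lean on these libraries where they do the work, as an engineer would, in place of code of your own. Each camera call takes 0.05 s, during which the arm holds its last target. There are 200 camera calls.

## Task

Pack the watchmaker's tool tray after the ratchet check. Forceps whose jaws are ratcheted shut go flat into the bay of the tool tray, any that have sprung open go flat into the plain repair tray, leaving every jaw as you found it; and the torch, now standing on its lens, is laid on its side in the tool tray's cradle. Lower things into place rather than dropping them, and leave the blower, case holder and loupe where they are.

Things in the scene. Friction and masses are not known exactly. Their poses are not given: they have to be found in the camera images.
- forceps_1: steel locking forceps lying flat, 152 mm long, 6 mm thick, 54 mm wide over the rings when shut, 67 g; shut or open: see its jaw joint. Origin under the pivot; x along the fixed arm to the jaw tips (60 mm ahead), finger rings end 94 mm behind, z up. At the pivot a solid block 22 mm long (x), 16 mm wide (y), 9 mm high is the place to grip, across its width
- jaw_1 (a joint): jaw of forceps_1: 0 to 0.03 rad = ratcheted shut (tips touching), 0.34 to 0.45 = open (tips 19 to 26 mm apart, rings spread). The moving arm (tip on the +y side, ring on -y) swings counterclockwise from above by this angle; the centre line turns by half. Stiff, 0.06 N m, stays where left; gripping the pivot block does not turn it
- tip_1 (a point): point on forceps_1, 58 mm ahead of the pivot on its x axis, 3 mm up: the tips when shut
- tail_1 (a point): point on forceps_1, 80 mm behind the pivot on its x axis, 3 mm up: level with the middle of the finger rings
- forceps_2: steel locking forceps lying flat, 152 mm long, 6 mm thick, 54 mm wide over the rings when shut, 67 g; shut or open: see its jaw joint. Origin under the pivot; x along the fixed arm to the jaw tips (60 mm ahead), finger rings end 94 mm behind, z up. At the pivot a solid block 22 mm long (x), 16 mm wide (y), 9 mm high is the place to grip, across its width
- jaw_2 (a joint): jaw of forceps_2: 0 to 0.03 rad = ratcheted shut (tips touching), 0.34 to 0.45 = open (tips 19 to 26 mm apart, rings spread). The moving arm (tip on the +y side, ring on -y) swings counterclockwise from above by this angle; the centre line turns by half. Stiff, 0.06 N m, stays where left; gripping the pivot block does not turn it
- tip_2 (a point): point on forceps_2, 58 mm ahead of the pivot on its x axis, 3 mm up: the tips when shut
- tail_2 (a point): point on forceps_2, 80 mm behind the pivot on its x axis, 3 mm up: level with the middle of the finger rings
- forceps_3: steel locking forceps lying flat, 152 mm long, 6 mm thick, 54 mm wide over the rings when shut, 67 g; shut or open: see its jaw joint. Origin under the pivot; x along the fixed arm to the jaw tips (60 mm ahead), finger rings end 94 mm behind, z up. At the pivot a solid block 22 mm long (x), 16 mm wide (y), 9 mm high is the place to grip, across its width
- jaw_3 (a joint): jaw of forceps_3: 0 to 0.03 rad = ratcheted shut (tips touching), 0.34 to 0.45 = open (tips 19 to 26 mm apart, rings spread). The moving arm (tip on the +y side, ring on -y) swings counterclockwise from above by this angle; the centre line turns by half. Stiff, 0.06 N m, stays where left; gripping the pivot block does not turn it
- tip_3 (a point): point on forceps_3, 58 mm ahead of the pivot on its x axis, 3 mm up: the tips when shut
- tail_3 (a point): point on forceps_3, 80 mm behind the pivot on its x axis, 3 mm up: level with the middle of the finger rings
- torch: inspection torch of plain aluminium, 130 mm long, standing upright on its wider lens end; origin at the centre of the lens face, z axis towards the tail. Head 34 mm diameter for the first 16 mm tapering to the 26 mm diameter body at 22 mm. About 120 g
- torch_grip (a point): point on the torch axis 106 mm from the lens, on the 26 mm barrel, a good place to grip, it stays outside the cradle
- torch_mid (a point): point on the torch axis 52 mm from the lens, the part that goes over the middle of the cradle
- tool_tray: grey plastic tool tray fixed to the bench, 214 mm (x) by 262 mm (y), walls 15 mm high and 4 mm thick, floor 3 mm thick; origin under its centre. A divider splits it into the forceps bay (the -y side) and a strip (the +y side) with the torch cradle
- tool_bay (a point): centre of the floor of the tool tray's forceps bay, axes as the tray's; bay inside 206 mm (x) by 159 mm (y), 12 mm deep
- cradle (a point): where the lying torch's axis passes the cradle's middle, 38 mm above the bench; axes as the tray's, the torch lies along x, lens to either end. Two black V saddles, 8 mm thick (x), stand 20 mm either side of it; 90 degree V, 48 mm wide at its top, 44 mm above the bench. The 26 mm body rests in both, the wide head outside them
- repair_tray: grey plastic repair tray fixed to the bench, plain, no cradle, 214 mm (x) by 167 mm (y), walls 15 mm high and 4 mm thick, floor 3 mm; origin under its centre
- repair_bay (a point): centre of the repair tray's floor, axes as the tray's; inside 206 mm (x) by 159 mm (y), 12 mm deep
- blower: black rubber dust blower lying on the far side, 50 mm thick, 127 mm long; leave alone
- holder: white plastic cup-shaped watch-case holder, 54 mm diameter, 24 mm high; leave alone
- loupe: black eye loupe, 38 mm diameter, 32 mm high; leave alone
Things that resemble listed ones, but are neither listed nor needed, are in the scene too. What is shaped like the forceps_1 but blue or purple is not meant.

How it is judged:
At the end, for the whole second after the job is handed in: Shut forceps (jaw still under 0.12 rad) in the tool bay, open one (still over 0.2) in the repair tray: wholly inside the walls, pivot under 30 mm up, tilt under 0.15. Torch lying in the cradle: torch_mid within 22 mm along, 6 across, 5 in height, 0.12 rad. All at rest (x of forceps_1 in the frame of tool_bay between -0.103 and 0.103 m and y of forceps_1 in the frame of tool_bay between -0.0795 and 0.0795 m and x of tip_1 in the frame of tool_bay between -0.103 and 0.103 m and y of tip_1 in the frame of tool_bay between -0.0795 and 0.0795 m and x of tail_1 in the frame of tool_bay between -0.103 and 0.103 m and y of tail_1 in the frame of tool_bay between -0.0795 and 0.0795 m and height (world z) of each of forceps_1, forceps_2, forceps_3 below 0.03 m and angle between each of forceps_1, forceps_2, forceps_3's own z axis and vertical below 0.15 rad and linear speed of each of forceps_1, forceps_2, forceps_3, torch below 0.02 m/s and x of forceps_2 in the frame of repair_bay between -0.103 and 0.103 m and y of forceps_2 in the frame of repair_bay between -0.0795 and 0.0795 m and x of tip_2 in the frame of repair_bay between -0.103 and 0.103 m and y of tip_2 in the frame of repair_bay between -0.0795 and 0.0795 m and x of tail_2 in the frame of repair_bay between -0.103 and 0.103 m and y of tail_2 in the frame of repair_bay between -0.0795 and 0.0795 m and x of forceps_3 in the frame of tool_bay between -0.103 and 0.103 m and y of forceps_3 in the frame of tool_bay between -0.0795 and 0.0795 m and x of tip_3 in the frame of tool_bay between -0.103 and 0.103 m and y of tip_3 in the frame of tool_bay between -0.0795 and 0.0795 m and x of tail_3 in the frame of tool_bay between -0.103 and 0.103 m and y of tail_3 in the frame of tool_bay between -0.0795 and 0.0795 m and value of joint each of jaw_1, jaw_3 below 0.12 rad and value of joint jaw_2 above 0.2 rad and x of torch_mid in the frame of cradle between -0.022 and 0.022 m and y of torch_mid in the frame of cradle between -0.006 and 0.006 m and z of torch_mid in the frame of cradle between -0.005 and 0.005 m and angle between the z axis of torch and the x axis of tool_tray, either way round below 0.12 rad); the robot touches nothing.
It fails at once if the blower is pushed more than 30 mm (distance of blower from where it was at the start of the episode above 0.03 m).
It fails at once if the holder is pushed more than 30 mm (distance of holder from where it was at the start of the episode above 0.03 m).
It fails at once if the loupe is pushed more than 30 mm (distance of loupe from where it was at the start of the episode above 0.03 m).
It fails at once if a forceps or the torch is let go well above the bench (its origin over 80 mm up with no finger on it) ((height (world z) of forceps_1 above 0.08 m and contact force between the fingers and forceps_1 below 0.05 N) or (height (world z) of forceps_2 above 0.08 m and contact force between the fingers and forceps_2 below 0.05 N) or (height (world z) of forceps_3 above 0.08 m and contact force between the fingers and forceps_3 below 0.05 N) or (height (world z) of torch above 0.08 m and contact force between the fingers and torch below 0.05 N)).
It also fails if it takes over 72 s, if anything falls off the work surface, if the arm or the gripper's body presses on something with over 40 N, if the wrist force passes 120 N, or if a joint passes its speed limit or range.

## Working session

There is one attempt and no reset: what is moved stays moved. The work goes in short steps, Python scripts to look and compute and a tool call to move; the robot and the scene stay as the last step left them, time stands still between calls to the robot, and variables do not carry over. Pictures are saved under pics/ and viewed, at most 10 in all, crops included, and the job is handed in when it is done.

Besides the shell and the picture viewer there is one more tool, called after "Emit:" in YAML: its name, and indented under it one key for each argument. send_rows: Moves the arm, as the interface text tells. Shifts and turns lie within -1 to 1; 1 stands for 300 mm of shift or 1.5 rad of turn. Its arguments: {"type":"object","properties":{"steps":{"type":"array","items":{"type":"array","items":{"type":"number"}}}},"required":["steps"]}

```bash
mkdir -p pics; cat > h.py <<'E'
from rig import r
import numpy as np, cv2
from scipy.spatial.transform import Rotation as R
def cam(n):
    p=r.camera_params(n); E=np.array(p["extrinsics"]); f=210/np.tan(np.radians(p["fov_y"])/2)
    return E,f,p["cx"],p["cy"]
def w(c,E): return E[:3,:3].T@(np.array(c)-E[:3,3])
def px(X,n):
    E,f,cx,cy=cam(n); c=E[:3,:3]@np.array(X)+E[:3,3]; return np.array([cx+f*c[0]/c[2],cy+f*c[1]/c[2]])
def ray(u,v,z,n):
    E,f,cx,cy=cam(n); d=E[:3,:3].T@np.array([(u-cx)/f,(v-cy)/f,1]); o=-E[:3,:3].T@E[:3,3]
    return o+d*(z-o[2])/d[2]
def shot(n,name):
    im=r.get_image(n); cv2.imwrite(f"pics/{name}.png",im[:,:,::-1]); return im
E
python3 - <<'E'
from h import *
for n in ["top","scene"]:
    shot(n,n+"0"); E,f,cx,cy=cam(n); print(n,f,cx,cy,(-E[:3,:3].T@E[:3,3]).round(3))
    for q in ["forceps_1","tip_1","tail_1","torch","torch_grip","tool_bay","cradle","repair_bay"]:
        for d in r.tip_of(n,q):
            p=w(d["centre"],E); print(n,q,round(d["confidence"],2),p.round(3),px(p,n).round())
print(r.state()["time_s"])
a=cv2.imread("pics/top0.png")
cv2.imwrite("pics/top0b.png",cv2.resize(a,(800,600),interpolation=cv2.INTER_CUBIC))
E
```

```text
top 411.4656336987543 288.28701434186377 215.56147845951412 [0.433 0.006 0.982]
top forceps_1 0.97 [ 0.445 -0.076 -0.004] [324. 271.]
top forceps_1 0.92 [0.448 0.078 0.003] [259. 271.]
top forceps_1 0.89 [ 0.689 -0.299  0.001] [412. 169.]
top forceps_1 0.84 [0.618 0.091 0.001] [253. 200.]
top forceps_1 0.64 [ 0.73   0.372 -0.002] [139. 157.]
top forceps_1 0.36 [ 0.743  0.179 -0.003] [218. 151.]
top tip_1 0.92 [ 0.502 -0.072  0.002] [322. 247.]
top tip_1 0.66 [ 0.508  0.082 -0.001] [257. 246.]
top tip_1 0.63 [0.711 0.431 0.003] [115. 165.]
top tip_1 0.58 [ 0.676  0.104 -0.003] [248. 177.]
top tip_1 0.57 [ 0.638 -0.27  -0.002] [402. 190.]
top tip_1 0.23 [ 0.742  0.18  -0.004] [218. 152.]
top tail_1 0.93 [ 0.755 -0.343 -0.   ] [428. 143.]
top tail_1 0.78 [0.764 0.301 0.005] [168. 143.]
top tail_1 0.71 [0.37  0.08  0.006] [258. 305.]
top tail_1 0.63 [ 0.365 -0.083  0.001] [328. 306.]
top tail_1 0.59 [0.538 0.08  0.001] [258. 233.]
top torch 0.72 [ 0.622 -0.087 -0.002] [327. 197.]
top torch_grip 0.54 [0.497 0.328 0.001] [154. 252.]
top torch_grip 0.49 [ 0.626 -0.087  0.102] [331. 187.]
to
[... 844 characters left out ...]
265. 199.]
scene tail_1 0.7 [0.758 0.299 0.005] [400. 236.]
scene tail_1 0.67 [0.537 0.08  0.011] [297. 225.]
scene tail_1 0.66 [ 0.367 -0.079  0.006] [225. 217.]
scene tail_1 0.58 [ 0.755 -0.341  0.004] [213. 351.]
scene torch 0.7 [ 0.618 -0.084 -0.001] [269. 267.]
scene torch_grip 0.7 [ 0.623 -0.082  0.105] [269. 241.]
scene tool_bay 0.63 [0.498 0.276 0.005] [336. 196.]
scene tool_bay 0.19 [ 0.761 -0.171  0.002] [273. 316.]
scene cradle 0.97 [0.485 0.418 0.04 ] [365. 171.]
scene cradle 0.55 [0.535 0.08  0.007] [297. 225.]
scene repair_bay 0.7 [ 0.456 -0.327  0.005] [165. 270.]
scene repair_bay 0.66 [ 0.504 -0.067 -0.001] [252. 242.]
scene repair_bay 0.25 [0.51  0.078 0.004] [291. 222.]
0.9
```

View pics/top0b.png

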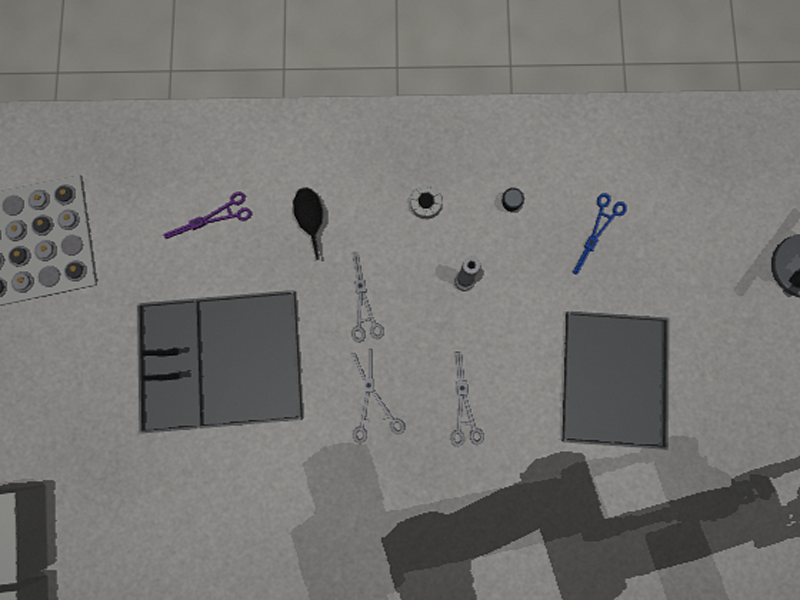

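View pics/scene0.png

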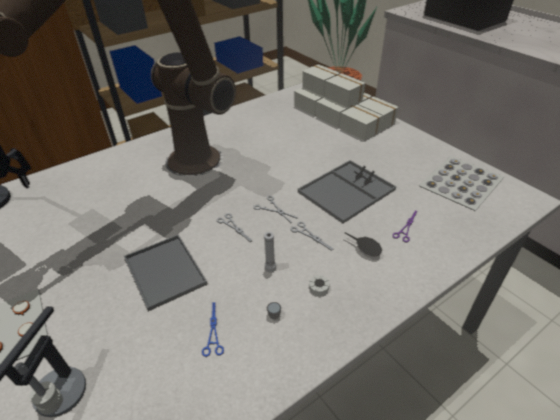

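Top view (800x600 picture): steel forceps are at (361,286) shut, (368,385) open and (462,388) shut. The blue pair at (591,243) and purple pair at (200,221) are excluded by colour. The torch stands at (466,275), and the trays are at left (with the cradle's V's) and right. The scene view agrees. I'll confirm in an enlarged crop and work out the tray frames.

```bash
python3 - <<'E'
from h import *
a=cv2.imread("pics/top0.png")[165:320,235:350]
cv2.imwrite("pics/crop.png",cv2.resize(a,None,fx=3.8,fy=3.8,interpolation=cv2.INTER_CUBIC))
for nm,cs in dict(tool=[(138,305),(295,292),(302,418),(142,432)],rep=[(566,312),(668,319),(667,447),(562,440)]).items():
    P=np.array([ray(u*.7,v*.7,.015,"top")[:2] for u,v in cs]); print(nm,P.round(3).tolist(),P.mean(0).round(3))
    print([round(float(np.linalg.norm(P[i]-P[(i+1)%4])),3) for i in range(4)])
    for i,j in((3,0),(2,1)): d=P[j]-P[i]; print("yaw",np.arctan2(d[1],d[0]).round(3))
    for i,j in((1,0),(2,3)): d=P[j]-P[i]; d=d if d[1]>0 else -d; print("yawy",np.arctan2(-d[0],d[1]).round(3))
s=r.state(); print(s["tcp_pos"],s["ee_rot"],s["finger_gap"]); print(R.from_quat(np.roll(s["ee_rot"],-1)).as_matrix().round(3))
E
```

```text
tool [[0.589, 0.463], [0.607, 0.201], [0.399, 0.187], [0.381, 0.445]] [0.494 0.324]
[0.262, 0.208, 0.259, 0.208]
yaw 0.085
yaw 0.069
yawy 0.069
yawy 0.071
rep [[0.566, -0.249], [0.552, -0.417], [0.345, -0.4], [0.358, -0.232]] [ 0.455 -0.324]
[0.169, 0.208, 0.168, 0.208]
yaw -0.084
yaw -0.086
yawy -0.084
yawy -0.08
[ 0.21708634 -0.58606666  0.23127283] [-1.53622369e-05  9.84304975e-01  1.76475823e-01 -1.63108355e-05] 1.0023283372753478
[[ 0.938  0.347 -0.   ]
 [ 0.347 -0.938  0.   ]
 [-0.    -0.    -1.   ]]
```

View pics/crop.png

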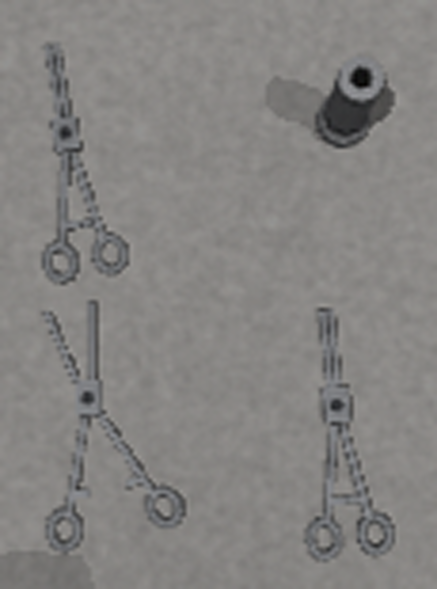

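The crop confirms it: at left, the upper forceps are shut with tips together and the lower ones open. The lower right pair is shut. All three are plain steel, and the torch stands at upper right. I'll take the right pair (A) first, turning by 0.274 rad and then shifting.

Emit:
send_rows:
  steps:
    - [0, 0, 0.0913, 0, 0, 0, 100]
    - [0, 0, 0.0913, 0, 0, 0, 100]
    - [0, 0, 0, 0.0742, -0.1364, 0.022, 100]
    - [0, 0, 0, 0.0742, -0.1364, 0.022, 100]
    - [0, 0, 0, 0.0742, -0.1364, 0.022, 100]

```text
time_s: 1.4
tcp_pos: [0.274, -0.4571, 0.2112]
ee_rot: [0.0, 0.999, 0.04, 0.0]
wrist_force: [1.0, 0.4, 0.6]
finger_gap: 0.609
finger_force: 0.0
```

Emit:
send_rows:
  steps:
    - [0, 0, 0, 0.0742, -0.1364, 0.022, 100]
    - [0, 0, 0, 0.0742, -0.1364, 0.022, 100]
    - [0, 0, 0, 0.0742, -0.1364, 0.022, 100]
    - [0, 0, 0, 0.0742, -0.1364, 0.022, 100]
    - [0, 0, 0, 0.0742, -0.1364, 0.022, 100]

```text
time_s: 1.9
tcp_pos: [0.3688, -0.2439, 0.1786]
ee_rot: [0.0, 0.999, 0.04, 0.001]
wrist_force: [0.6, -0.1, 0.1]
finger_gap: 0.608
finger_force: 0.0
```

Emit:
send_rows:
  steps:
    - [0, 0, 0, 0.0742, -0.1364, 0.022, 100]
    - [0, 0, 0, 0.0742, -0.1364, 0.022, 100]
    - [0, 0, 0, 0.0742, -0.1364, 0.022, 100]
    - [0, 0, 0, 0.0742, -0.1364, 0.022, 100]
    - [0, 0, 0, 0, 0, 0, 100]

```text
time_s: 2.4
tcp_pos: [0.4448, -0.0704, 0.1517]
ee_rot: [-0.001, 0.999, 0.044, 0.0]
wrist_force: [-0.0, -0.1, 0.9]
finger_gap: 0.606
finger_force: 0.0
```

```bash
cat >> h.py <<'E'
def pose():
    s=r.state(); M=R.from_quat(np.roll(s["ee_rot"],-1)).as_matrix(); return np.array(s["tcp_pos"]),M,s
def log():
    p,M,s=pose(); import json
    open("log.txt","a").write(json.dumps([list(map(float,s["q"])),p.tolist(),M.tolist()])+"\n")
def near(qs,n="wrist"):
    im=r.get_image(n); E=cam(n)[0]
    for q in qs:
        for d in r.tip_of(n,q)[:4]: print(q,round(d["confidence"],2),w(d["centre"],E).round(4))
    return im
def go(target,yaw=None):
    "units along tool axes for a shift to the target, after turning the tool x to yaw"
    p,M,s=pose(); y0=np.arctan2(M[1,0],M[0,0])
    if yaw is not None:
        print("turn z",round(-(yaw-y0)/1.5,4)); M=R.from_rotvec([0,0,yaw-y0]).as_matrix()@M
    d=M.T@(np.array(target)-p)/.3; print("t",round(s["time_s"],2),"tcp",p.round(4),"yaw",y0.round(3),"tilt",M[:,2].round(3),"gap",round(s["finger_gap"],3),"F",np.round(s["finger_force"],1),"shift",d.round(4),"rows>=",round(float(np.linalg.norm(d)*6),1))
E
python3 - <<'E'
from h import *
log(); go([.444,-.075,.15])
im=near(["forceps_1","tip_1","tail_1"]); cv2.imwrite("pics/w1.png",im[:,:,::-1])
E
```

```text
t 2.4 tcp [ 0.4448 -0.0704  0.1517] yaw 0.088 tilt [ 0.     0.002 -1.   ] gap 0.606 F 0.0 shift [-0.0041  0.015   0.0056] rows>= 0.1
forceps_1 0.93 [ 0.4446 -0.0773  0.0027]
forceps_1 0.81 [ 0.4482  0.0764 -0.0026]
tip_1 0.91 [ 5.025e-01 -7.260e-02  3.000e-04]
tip_1 0.84 [5.069e-01 7.500e-02 1.000e-04]
tail_1 0.82 [ 0.3663 -0.0822  0.0044]
tail_1 0.75 [0.3719 0.0777 0.0034]
tail_1 0.69 [0.5366 0.0843 0.0024]
```

View pics/w1.png

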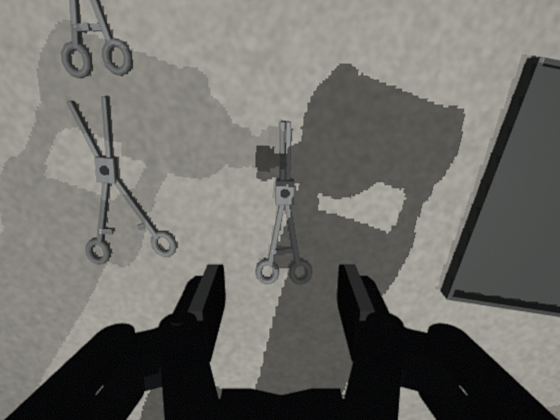

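Wrist view: A's pivot block is at (285,193) and its tips touch at (285,122), so it's shut. B's pivot is at (104,170) and it's open. I'll measure both by ray.

```bash
python3 - <<'E'
from h import *
for u,v in [(285,193),(285,122),(267,271),(301,271),(104,170),(106,97),(97,250)]: print((u,v),ray(u,v,.009 if v in(193,170) else .006,"wrist").round(4))
go([.4440,-.077,.003],.08)
E
```

```text
(285, 193) [ 0.4424 -0.0799  0.009 ]
(285, 122) [ 0.5018 -0.0749  0.006 ]
(267, 271) [ 0.3632 -0.0695  0.006 ]
(301, 271) [ 0.3658 -0.1016  0.006 ]
(104, 170) [0.4503 0.0746 0.009 ]
(106, 97) [0.5098 0.0693 0.006 ]
(97, 250) [0.3725 0.0891 0.006 ]
turn z 0.0004
t 2.6 tcp [ 0.4435 -0.0757  0.1522] yaw 0.081 tilt [ 0. -0. -1.] gap 0.604 F 0.0 shift [0.0012 0.0041 0.4975] rows>= 3.0
```

Emit:
send_rows:
  steps:
    - [0, 0, 0, 0, 0.0065, 0.14, 100]
    - [0, 0, 0, 0, 0, 0.14, 100]
    - [0, 0, 0, 0, 0, 0.14, 100]
    - [0, 0, 0, 0, 0, 0.076, 100]
    - [0, 0, 0, 0, 0, 0, 100]

```text
time_s: 3.1
tcp_pos: [0.44, -0.0778, 0.0004]
ee_rot: [-0.001, 0.999, 0.039, -0.004]
wrist_force: [-0.2, 0.0, 0.5]
finger_gap: 0.606
finger_force: 0.0
```

Emit:
send_rows:
  steps:
    - [0, 0, 0, 0, 0, 0, 255]
    - [0, 0, 0, 0, 0, 0, 255]
    - [0, 0, 0, 0, 0, 0, 255]
    - [0, 0, 0, 0, 0, 0, 255]
    - [0, 0, 0, 0, 0, 0, 255]

```text
time_s: 3.6
tcp_pos: [0.4458, -0.078, 0.0053]
ee_rot: [0.001, 0.999, 0.041, 0.002]
wrist_force: [-1.2, -2.0, 8.0]
finger_gap: 0.155
finger_force: 58.6
```

Emit:
send_rows:
  steps:
    - [0, 0, 0, 0, 0, -0.1, 255]
    - [0, 0, 0, 0, 0, -0.13, 255]
    - [0, 0, 0, 0, 0, 0, 255]

```text
time_s: 3.9
tcp_pos: [0.4489, -0.0782, 0.0776]
ee_rot: [0.002, 0.999, 0.041, 0.006]
wrist_force: [0.9, -0.1, -1.7]
finger_gap: 0.155
finger_force: 58.6
```

```bash
python3 - <<'E'
from h import *
log(); go([.5177,.2408,.07],.073)
near(["forceps_1","tip_1","tail_1"])
E
```

```text
turn z 0.0055
t 3.9 tcp [ 0.4489 -0.0782  0.0776] yaw 0.081 tilt [ 0.012 -0.003 -1.   ] gap 0.155 F 58.6 shift [ 0.3059 -1.044   0.0245] rows>= 6.5
forceps_1 0.94 [ 0.4463 -0.0806  0.0724]
forceps_1 0.67 [ 0.4446  0.0805 -0.0009]
forceps_1 0.4 [5.073e-01 7.910e-02 1.000e-04]
tip_1 0.69 [ 0.5022 -0.075   0.0725]
tip_1 0.59 [0.5057 0.0782 0.0006]
tip_1 0.5 [ 0.4444  0.082  -0.0015]
tail_1 0.81 [0.3693 0.0814 0.0023]
tail_1 0.6 [0.5352 0.0858 0.0024]
```

Emit:
send_rows:
  steps:
    - [0, 0, 0.0055, 0.038, -0.13, 0, 255]
    - [0, 0, 0, 0.038, -0.13, 0, 255]
    - [0, 0, 0, 0.038, -0.13, 0, 255]
    - [0, 0, 0, 0.038, -0.13, 0, 255]
    - [0, 0, 0, 0.038, -0.13, 0, 255]

```text
time_s: 4.6
tcp_pos: [0.4847, 0.123, 0.0705]
ee_rot: [0.0, 0.999, 0.036, -0.002]
wrist_force: [0.7, -0.8, -0.1]
finger_gap: 0.15
finger_force: 58.7
```

Emit:
send_rows:
  steps:
    - [0, 0, 0, 0.038, -0.13, 0, 255]
    - [0, 0, 0, 0.038, -0.13, 0, 255]
    - [0, 0, 0, 0.038, -0.13, 0, 255]
    - [0, 0, 0, 0, 0, 0, 255]
    - [0, 0, 0, 0, 0, 0, 255]

```text
time_s: 5.1
tcp_pos: [0.5102, 0.2411, 0.0704]
ee_rot: [0.001, 0.999, 0.037, -0.002]
wrist_force: [-0.2, -0.7, -1.5]
finger_gap: 0.155
finger_force: 58.7
```

```bash
python3 - <<'E'
from h import *
log(); go([.5177,.2408,.007],.073)
im=near(["forceps_1","tip_1","tail_1","tool_bay","cradle"]); cv2.imwrite("pics/w2.png",im[:,:,::-1])
E
```

```text
turn z 0.0013
t 5.1 tcp [0.5102 0.2411 0.0704] yaw 0.075 tilt [-0.003 -0.002 -1.   ] gap 0.155 F 58.7 shift [0.0255 0.0026 0.2111] rows>= 1.3
forceps_1 0.84 [0.5102 0.2385 0.0603]
forceps_1 0.77 [ 0.6177  0.0893 -0.0017]
forceps_1 0.65 [ 0.4485  0.0809 -0.    ]
forceps_1 0.33 [0.5047 0.0805 0.0023]
tip_1 0.71 [0.5082 0.0814 0.0018]
tip_1 0.62 [0.5697 0.2389 0.066 ]
tail_1 0.56 [0.5411 0.0819 0.0033]
tool_bay 0.66 [0.4958 0.281  0.0023]
```

View pics/w2.png

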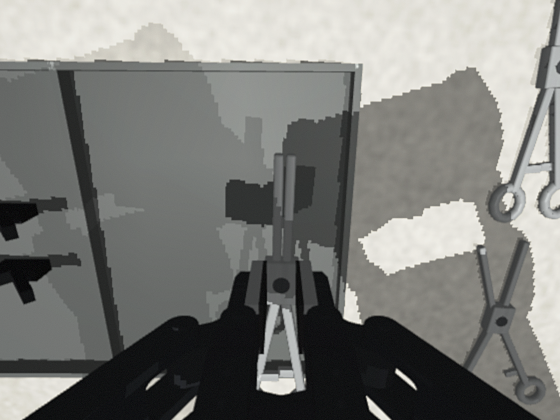

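Wrist view: A is held with its pivot at (281,285). The tray's right wall is at column 355, the far wall at row 68 and the divider at (70-115, 70-350), all square with the tool. I'll lower and release.

Emit:
send_rows:
  steps:
    - [0, 0, 0, 0.0255, 0.0026, 0.05, 255]
    - [0, 0, 0, 0, 0, 0.1, 255]
    - [0, 0, 0, 0, 0, 0.045, 255]
    - [0, 0, 0, 0, 0, 0.013, 255]
    - [0, 0, 0, 0, 0, 0, 255]

```text
time_s: 5.9
tcp_pos: [0.5189, 0.24, 0.0096]
ee_rot: [0.0, 0.999, 0.036, -0.001]
wrist_force: [-0.6, 1.0, -0.7]
finger_gap: 0.153
finger_force: 58.7
```

```bash
python3 - <<'E'
from h import *
go([.5177,.2408,.007],.073); print(pose()[2]["wrist_force"])
E
```

```text
turn z -0.0006
t 5.9 tcp [0.5189 0.24   0.0096] yaw 0.072 tilt [-0.002 -0.001 -1.   ] gap 0.153 F 58.7 shift [-0.0037 -0.0029  0.0087] rows>= 0.1
[-0.58444314  0.96816856 -0.71580232]
```

Emit:
send_rows:
  steps:
    - [0, 0, 0, 0, 0, 0.007, 255]
    - [0, 0, 0, 0, 0, 0, 255]
    - [0, 0, 0, 0, 0, 0, 100]
    - [0, 0, 0, 0, 0, 0, 100]
    - [0, 0, 0, 0, 0, 0, 100]

```text
time_s: 6.4
tcp_pos: [0.5197, 0.2408, 0.0081]
ee_rot: [-0.0, 0.999, 0.036, 0.0]
wrist_force: [0.4, -0.4, -0.4]
finger_gap: 0.605
finger_force: 0.0
```

Emit:
send_rows:
  steps:
    - [0, 0, 0, 0, 0, -0.06, 100]
    - [0, 0, 0, 0, 0, -0.15, 100]
    - [0, 0, 0, 0, 0, -0.15, 100]
    - [0, 0, 0, 0, 0, 0, 100]

```text
time_s: 6.8
tcp_pos: [0.5252, 0.2428, 0.1232]
ee_rot: [-0.002, 0.999, 0.036, 0.007]
wrist_force: [1.6, -0.0, 1.3]
finger_gap: 0.608
finger_force: 0.0
```

```bash
python3 - <<'E'
from h import *
log(); go([.619,.090,.12],.157)
near(["forceps_1","tip_1","tail_1","tool_bay","cradle"])
E
```

```text
turn z -0.0562
t 6.8 tcp [0.5252 0.2428 0.1232] yaw 0.073 tilt [ 0.013  0.006 -1.   ] gap 0.608 F 0.0 shift [0.2291 0.5522 0.0116] rows>= 3.6
forceps_1 0.95 [ 0.4454  0.0791 -0.004 ]
forceps_1 0.85 [ 0.6138  0.089  -0.0049]
forceps_1 0.76 [ 0.5168  0.2389 -0.0039]
tip_1 0.9 [ 0.6739  0.1007 -0.0022]
tip_1 0.87 [ 5.039e-01  7.910e-02 -3.000e-04]
tip_1 0.56 [ 5.750e-01  2.417e-01 -4.000e-04]
tail_1 0.97 [ 0.5376  0.084  -0.0018]
tail_1 0.74 [0.4411 0.2372 0.0034]
cradle 0.6 [0.4845 0.4132 0.0389]
```

Emit:
send_rows:
  steps:
    - [0, 0, -0.056, 0, 0, 0, 100]
    - [0, 0, 0, 0.057, 0.138, 0.004, 100]
    - [0, 0, 0, 0.057, 0.138, 0.004, 100]
    - [0, 0, 0, 0.057, 0.138, 0.003, 100]
    - [0, 0, 0, 0.057, 0.138, 0, 100]

```text
time_s: 7.6
tcp_pos: [0.6122, 0.0863, 0.1103]
ee_rot: [-0.0, 0.997, 0.078, -0.002]
wrist_force: [0.6, 0.7, -0.1]
finger_gap: 0.605
finger_force: 0.0
```

Emit:
send_rows:
  steps:
    - [0, 0, 0, 0, 0, 0, 100]
    - [0, 0, 0, 0, 0, 0, 100]

```text
time_s: 7.8
tcp_pos: [0.6121, 0.0866, 0.1107]
ee_rot: [-0.0, 0.997, 0.077, -0.002]
wrist_force: [0.6, 0.7, 0.8]
finger_gap: 0.61
finger_force: 0.0
```

```bash
python3 - <<'E'
from h import *
log(); go([.619,.090,.003],.157)
im=near(["forceps_1","tip_1","tail_1"]); cv2.imwrite("pics/w3.png",im[:,:,::-1])
print([px(p,"wrist").round() for p in [(.619,.090,.009),(.6738,.1,.003),(.5376,.082,.003)]])
E
```

```text
turn z -0.002
t 7.8 tcp [0.6121 0.0866 0.1107] yaw 0.154 tilt [-0.003  0.    -1.   ] gap 0.61 F 0.0 shift [ 0.0258 -0.0072  0.3588] rows>= 2.2
forceps_1 0.95 [ 0.4478  0.0786 -0.0029]
forceps_1 0.76 [ 0.6168  0.0916 -0.0044]
forceps_1 0.57 [0.5773 0.2426 0.0032]
tip_1 0.91 [0.5756 0.2403 0.0025]
tip_1 0.68 [0.674  0.1056 0.0023]
tip_1 0.66 [0.5062 0.0792 0.0015]
tail_1 0.83 [0.5409 0.0854 0.0026]
tail_1 0.62 [0.4422 0.2421 0.0052]
[array([281., 197.]), array([279., 119.]), array([275., 287.])]
```

View pics/w3.png

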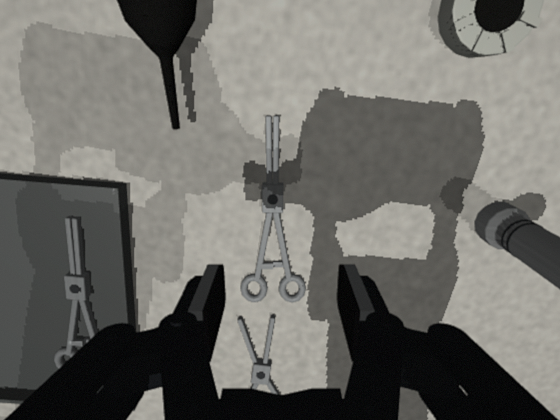

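Wrist view: C's pivot is at (273,197) with tips touching at (272,117), lined up with the tool and about 5 mm left of the estimate. I'll correct and grasp.

Emit:
send_rows:
  steps:
    - [0, 0, 0, 0.026, -0.02, 0.1, 100]
    - [0, 0, 0, 0, 0, 0.13, 100]
    - [0, 0, 0, 0, 0, 0.1, 100]
    - [0, 0, 0, 0, 0, 0.03, 100]
    - [0, 0, 0, 0, 0, 0, 100]

```text
time_s: 8.5
tcp_pos: [0.6175, 0.0957, 0.0028]
ee_rot: [-0.0, 0.997, 0.079, -0.002]
wrist_force: [-0.2, -1.2, 0.0]
finger_gap: 0.608
finger_force: 0.0
```

Emit:
send_rows:
  steps:
    - [0, 0, 0, 0, 0, 0, 255]
    - [0, 0, 0, 0, 0, 0, 255]
    - [0, 0, 0, 0, 0, 0, 255]
    - [0, 0, 0, 0, 0, 0, 255]
    - [0, 0, 0, 0, 0, 0, 255]

```text
time_s: 9.0
tcp_pos: [0.6217, 0.0952, 0.007]
ee_rot: [-0.0, 0.997, 0.078, 0.002]
wrist_force: [-0.6, 0.3, 6.7]
finger_gap: 0.144
finger_force: 58.7
```

Emit:
send_rows:
  steps:
    - [0, 0, 0, 0, 0, -0.1, 255]
    - [0, 0, 0, 0, 0, -0.13, 255]
    - [0, 0, 0, 0, 0, 0, 255]
    - [0, 0, 0, 0, 0, 0, 255]

```text
time_s: 9.4
tcp_pos: [0.621, 0.0948, 0.0754]
ee_rot: [0.0, 0.997, 0.078, 0.002]
wrist_force: [-0.3, 0.3, -0.9]
finger_gap: 0.148
finger_force: 58.6
```

```bash
python3 - <<'E'
from h import *
log(); go([.5122,.3166,.07],.073)
near(["forceps_1","tip_1","tail_1"])
E
```

```text
turn z 0.0557
t 9.4 tcp [0.621  0.0948 0.0754] yaw 0.156 tilt [ 0.004 -0.    -1.   ] gap 0.148 F 58.6 shift [-0.3079 -0.7637  0.0165] rows>= 4.9
forceps_1 0.6 [0.6144 0.0924 0.0662]
forceps_1 0.56 [0.5176 0.2431 0.0007]
tip_1 0.85 [0.6764 0.1024 0.07  ]
tip_1 0.55 [0.5048 0.0811 0.0027]
```

Emit:
send_rows:
  steps:
    - [0, 0, 0.0557, 0, 0, 0, 255]
    - [0, 0, 0, -0.051, -0.127, 0, 255]
    - [0, 0, 0, -0.051, -0.127, 0, 255]
    - [0, 0, 0, -0.051, -0.127, 0, 255]
    - [0, 0, 0, -0.051, -0.127, 0, 255]

```text
time_s: 10.1
tcp_pos: [0.5457, 0.2431, 0.0719]
ee_rot: [0.0, 0.999, 0.036, -0.001]
wrist_force: [0.3, 0.3, -0.7]
finger_gap: 0.147
finger_force: 58.6
```

Emit:
send_rows:
  steps:
    - [0, 0, 0, -0.051, -0.127, 0, 255]
    - [0, 0, 0, -0.051, -0.127, 0, 255]
    - [0, 0, 0, 0, 0, 0, 255]
    - [0, 0, 0, 0, 0, 0, 255]

```text
time_s: 10.5
tcp_pos: [0.51, 0.3165, 0.0721]
ee_rot: [0.001, 0.999, 0.038, -0.001]
wrist_force: [0.4, -0.1, -1.3]
finger_gap: 0.139
finger_force: 58.7
```

```bash
python3 - <<'E'
from h import *
log(); go([.5145,.3166,.0085],.073)
near(["forceps_1","tip_1","tail_1"])
E
```

```text
turn z 0.0019
t 10.5 tcp [0.51   0.3165 0.0721] yaw 0.076 tilt [-0.002 -0.002 -1.   ] gap 0.139 F 58.7 shift [0.0155 0.0006 0.2121] rows>= 1.3
forceps_1 0.72 [0.5078 0.3162 0.064 ]
forceps_1 0.7 [0.5195 0.2387 0.0042]
tip_1 0.91 [0.579  0.2405 0.0025]
tip_1 0.73 [0.5685 0.3216 0.065 ]
tail_1 0.84 [0.4451 0.2389 0.0053]
```

Emit:
send_rows:
  steps:
    - [0, 0, 0, 0.0155, 0, 0.05, 255]
    - [0, 0, 0, 0, 0, 0.1, 255]
    - [0, 0, 0, 0, 0, 0.045, 255]
    - [0, 0, 0, 0, 0, 0.014, 255]
    - [0, 0, 0, 0, 0, 0, 255]

```text
time_s: 11.2
tcp_pos: [0.5159, 0.3156, 0.0102]
ee_rot: [0.001, 0.999, 0.036, -0.001]
wrist_force: [0.4, 0.0, -0.3]
finger_gap: 0.142
finger_force: 59.1
```

Emit:
send_rows:
  steps:
    - [0, 0, 0, 0, 0, 0, 255]
    - [0, 0, 0, 0, 0, 0, 100]
    - [0, 0, 0, 0, 0, 0, 100]
    - [0, 0, 0, 0, 0, 0, 100]

```text
time_s: 11.6
tcp_pos: [0.5162, 0.3166, 0.0109]
ee_rot: [-0.0, 0.999, 0.037, 0.0]
wrist_force: [0.8, 0.9, -0.2]
finger_gap: 0.608
finger_force: 0.0
```

Emit:
send_rows:
  steps:
    - [0, 0, 0, 0, 0, -0.06, 100]
    - [0, 0, 0, 0, 0, -0.15, 100]
    - [0, 0, 0, 0, 0, -0.15, 100]
    - [0, 0, 0, 0, 0, 0, 100]

```text
time_s: 12.0
tcp_pos: [0.5215, 0.3195, 0.1267]
ee_rot: [-0.003, 0.999, 0.037, 0.007]
wrist_force: [1.4, 0.8, -0.2]
finger_gap: 0.608
finger_force: 0.0
```

```bash
python3 - <<'E'
from h import *
log(); go([.449,.078,.12],.01)
near(["forceps_1","tip_1","tail_1","cradle"])
E
```

```text
turn z 0.0422
t 12.0 tcp [0.5215 0.3195 0.1267] yaw 0.073 tilt [ 0.014  0.006 -1.   ] gap 0.608 F 0.0 shift [-0.25    0.8026  0.0139] rows>= 5.0
forceps_1 0.96 [ 0.445   0.078  -0.0041]
forceps_1 0.96 [0.518  0.2376 0.0027]
forceps_1 0.64 [0.4295 0.3131 0.0057]
forceps_1 0.59 [ 0.5106  0.314  -0.0019]
tip_1 0.7 [ 5.747e-01  2.392e-01 -3.000e-04]
tip_1 0.62 [0.5696 0.3183 0.0009]
tip_1 0.4 [ 0.4895  0.3288 -0.0024]
tip_1 0.24 [ 3.662e-01  8.030e-02 -2.000e-04]
tail_1 0.72 [0.4293 0.3109 0.0055]
tail_1 0.66 [0.4396 0.2356 0.0028]
tail_1 0.57 [0.3703 0.0786 0.0025]
cradle 0.89 [0.4847 0.4136 0.037 ]
```

Emit:
send_rows:
  steps:
    - [0, 0, 0.0422, 0, 0, 0, 100]
    - [0, 0, 0, -0.0417, 0.1338, 0.003, 100]
    - [0, 0, 0, -0.0417, 0.1338, 0.003, 100]
    - [0, 0, 0, -0.0417, 0.1338, 0.003, 100]
    - [0, 0, 0, -0.0417, 0.1338, 0.003, 100]

```text
time_s: 12.75
tcp_pos: [0.4653, 0.1538, 0.1131]
ee_rot: [0.001, 1.0, 0.005, -0.002]
wrist_force: [0.4, -0.5, 0.5]
finger_gap: 0.607
finger_force: 0.0
```

Emit:
send_rows:
  steps:
    - [0, 0, 0, -0.0417, 0.1338, 0, 100]
    - [0, 0, 0, -0.0417, 0.1338, 0, 100]
    - [0, 0, 0, 0, 0, 0, 100]
    - [0, 0, 0, 0, 0, 0, 100]
    - [0, 0, 0, 0, 0, 0, 100]

```text
time_s: 13.25
tcp_pos: [0.4433, 0.0755, 0.1146]
ee_rot: [-0.0, 1.0, 0.005, -0.0]
wrist_force: [0.4, -0.2, -0.3]
finger_gap: 0.609
finger_force: 0.0
```

```bash
python3 - <<'E'
from h import *
log(); go([.449,.078,.003],.01)
im=near(["forceps_1","tip_1","tail_1"]); cv2.imwrite("pics/w4.png",im[:,:,::-1])
print([px(p,"wrist").round() for p in [(.449,.078,.009),(.507,.0786,.003),(.369,.0772,.003)]])
E
```

```text
turn z -0.0
t 13.25 tcp [0.4433 0.0755 0.1146] yaw 0.01 tilt [-0.001  0.    -1.   ] gap 0.609 F 0.0 shift [ 0.0194 -0.0079  0.3719] rows>= 2.2
forceps_1 0.77 [0.521  0.2408 0.0061]
forceps_1 0.59 [ 0.4491  0.0799 -0.0028]
tip_1 0.95 [0.5072 0.0817 0.0007]
tip_1 0.57 [0.5772 0.243  0.0044]
tail_1 0.95 [0.3697 0.0818 0.0054]
tail_1 0.73 [0.4418 0.2384 0.0063]
[array([278., 198.]), array([278., 119.]), array([278., 286.])]
```

View pics/w4.png

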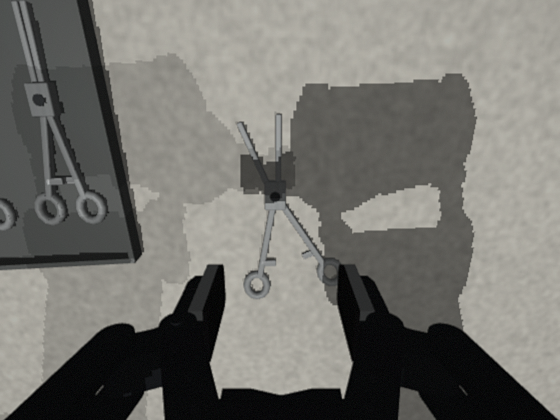

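Wrist view: B's pivot is at (275,196), with the fixed tip at (279,115) and the moving tip at (240,124), so it's open. The heading matches the tool, with an offset of about 2 mm. I'll grasp it now.

Emit:
send_rows:
  steps:
    - [0, 0, 0, 0.022, -0.014, 0.1, 100]
    - [0, 0, 0, 0, 0, 0.14, 100]
    - [0, 0, 0, 0, 0, 0.1, 100]
    - [0, 0, 0, 0, 0, 0.032, 100]
    - [0, 0, 0, 0, 0, 0, 100]

```text
time_s: 13.95
tcp_pos: [0.4485, 0.0796, 0.0023]
ee_rot: [0.0, 1.0, 0.005, -0.002]
wrist_force: [1.1, 0.6, 0.4]
finger_gap: 0.611
finger_force: 0.0
```

Emit:
send_rows:
  steps:
    - [0, 0, 0, 0, 0, 0, 255]
    - [0, 0, 0, 0, 0, 0, 255]
    - [0, 0, 0, 0, 0, 0, 255]
    - [0, 0, 0, 0, 0, 0, 255]
    - [0, 0, 0, 0, 0, 0, 255]

```text
time_s: 14.45
tcp_pos: [0.4518, 0.0794, 0.0054]
ee_rot: [-0.0, 1.0, 0.005, 0.002]
wrist_force: [-0.6, -0.4, 6.8]
finger_gap: 0.15
finger_force: 58.7
```

Emit:
send_rows:
  steps:
    - [0, 0, 0, 0, 0, -0.1, 255]
    - [0, 0, 0, 0, 0, -0.13, 255]
    - [0, 0, 0, 0, 0, 0, 255]
    - [0, 0, 0, 0, 0, 0, 255]

```text
time_s: 14.85
tcp_pos: [0.4513, 0.0793, 0.0742]
ee_rot: [-0.0, 1.0, 0.005, 0.002]
wrist_force: [-0.1, -0.1, -0.2]
finger_gap: 0.156
finger_force: 58.8
```

```bash
python3 - <<'E'
from h import *
log(); go([.4725,-.3113,.07],-.084)
near(["forceps_1","tip_1","tail_1"])
E
```

```text
turn z 0.0625
t 14.85 tcp [0.4513 0.0793 0.0742] yaw 0.01 tilt [ 0.004 -0.    -1.   ] gap 0.156 F 58.8 shift [0.1796 1.2914 0.0142] rows>= 7.8
forceps_1 0.93 [0.4464 0.0767 0.0664]
forceps_1 0.86 [0.5201 0.2394 0.0031]
tip_1 0.58 [0.5051 0.0799 0.0713]
tail_1 0.9 [0.4426 0.2374 0.0054]
```

Emit:
send_rows:
  steps:
    - [0, 0, 0.0625, 0, 0, 0, 255]
    - [0, 0, 0, 0.02, 0.1435, 0, 255]
    - [0, 0, 0, 0.02, 0.1435, 0, 255]
    - [0, 0, 0, 0.02, 0.1435, 0, 255]
    - [0, 0, 0, 0.02, 0.1435, 0, 255]

```text
time_s: 15.55
tcp_pos: [0.4583, -0.0956, 0.0713]
ee_rot: [-0.0, 0.999, -0.042, -0.001]
wrist_force: [0.8, -0.0, 0.9]
finger_gap: 0.154
finger_force: 58.9
```

Emit:
send_rows:
  steps:
    - [0, 0, 0, 0.02, 0.1435, 0, 255]
    - [0, 0, 0, 0.02, 0.1435, 0, 255]
    - [0, 0, 0, 0.02, 0.1435, 0, 255]
    - [0, 0, 0, 0.02, 0.1435, 0, 255]
    - [0, 0, 0, 0.02, 0.1435, 0, 255]

```text
time_s: 16.05
tcp_pos: [0.47, -0.3125, 0.0709]
ee_rot: [-0.001, 0.999, -0.042, -0.001]
wrist_force: [0.3, -0.1, -0.5]
finger_gap: 0.155
finger_force: 58.9
```

Emit:
send_rows:
  steps:
    - [0, 0, 0, 0, 0, 0, 255]
    - [0, 0, 0, 0, 0, 0, 255]

```text
time_s: 16.25
tcp_pos: [0.4701, -0.3116, 0.071]
ee_rot: [-0.001, 0.999, -0.043, -0.001]
wrist_force: [0.2, 0.5, -0.8]
finger_gap: 0.152
finger_force: 59.0
```

```bash
python3 - <<'E'
from h import *
log(); go([.4725,-.3113,.0092],-.084)
near(["forceps_1","tip_1","tail_1","repair_bay"])
E
```

```text
turn z -0.0016
t 16.25 tcp [ 0.4701 -0.3116  0.071 ] yaw -0.086 tilt [-0.002  0.002 -1.   ] gap 0.152 F 59.0 shift [ 0.0085 -0.0012  0.2061] rows>= 1.2
forceps_1 0.79 [ 0.4655 -0.3102  0.0632]
tip_1 0.74 [ 0.5253 -0.3185  0.0658]
repair_bay 0.61 [ 0.4571 -0.3264  0.0019]
```

Emit:
send_rows:
  steps:
    - [0, 0, 0, 0.0085, 0, 0.05, 255]
    - [0, 0, 0, 0, 0, 0.1, 255]
    - [0, 0, 0, 0, 0, 0.043, 255]
    - [0, 0, 0, 0, 0, 0.014, 255]
    - [0, 0, 0, 0, 0, 0, 255]

```text
time_s: 17.0
tcp_pos: [0.4732, -0.3107, 0.0096]
ee_rot: [-0.001, 0.999, -0.042, -0.001]
wrist_force: [0.2, -0.7, -0.6]
finger_gap: 0.153
finger_force: 59.0
```

Emit:
send_rows:
  steps:
    - [0, 0, 0, 0, 0, 0, 255]
    - [0, 0, 0, 0, 0, 0, 100]
    - [0, 0, 0, 0, 0, 0, 100]
    - [0, 0, 0, 0, 0, 0, 100]

```text
time_s: 17.4
tcp_pos: [0.4742, -0.312, 0.011]
ee_rot: [0.0, 0.999, -0.042, 0.0]
wrist_force: [0.1, -0.1, -0.1]
finger_gap: 0.608
finger_force: 0.0
```

Emit:
send_rows:
  steps:
    - [0, 0, 0, 0, 0, -0.06, 100]
    - [0, 0, 0, 0, 0, -0.15, 100]
    - [0, 0, 0, 0, 0, -0.15, 100]
    - [0, 0, 0, 0, 0, -0.15, 100]
    - [0, 0, 0, 0, 0, -0.15, 100]

```text
time_s: 17.9
tcp_pos: [0.4736, -0.3115, 0.2105]
ee_rot: [0.0, 0.999, -0.042, 0.0]
wrist_force: [0.5, -0.3, -0.3]
finger_gap: 0.61
finger_force: 0.0
```

```bash
python3 - <<'E'
from h import *
import json
log(); go([.62,-.086,.2],0)
near(["forceps_1","tip_1","tail_1","repair_bay"])
D=[json.loads(l) for l in open("log.txt")]
D.append([[-1.286,0.308,1.634,0,1.2,-0.07],[.21709,-.58607,.23127],None])
A=[];b=[]
for q,p,M in D:
    s2,c2,s,c=np.sin(q[1]),np.cos(q[1]),np.sin(q[1]+q[2]),np.cos(q[1]+q[2])
    A+=[[1,0,s2,c2,s,c],[0,1,c2,-s2,c,-s]]; b+=[np.hypot(*p[:2]),p[2]]
    print(np.round(q,3),round(float(np.arctan2(p[1],p[0]))-q[0],3))
x,res,rk,sv=np.linalg.lstsq(np.array(A),np.array(b),rcond=None); print(x.round(4),rk,sv.round(3),np.abs(np.array(A)@x-b).max())
E
```

```text
turn z -0.056
t 17.9 tcp [ 0.4736 -0.3115  0.2105] yaw -0.084 tilt [ 0. -0. -1.] gap 0.61 F 0.0 shift [ 0.4881 -0.7518  0.0351] rows>= 5.4
forceps_1 0.78 [ 0.4789 -0.3161  0.0101]
tip_1 0.64 [ 0.5365 -0.3231  0.017 ]
tail_1 0.92 [ 0.4007 -0.3075  0.0157]
repair_bay 0.75 [ 0.4608 -0.3302  0.0122]
[-2.550e-01  6.900e-02  2.098e+00  2.000e-03  9.740e-01  1.227e+00] 0.098
[-0.268  0.201  2.137  0.     0.791  1.221] 0.096
[ 0.364  0.401  1.879 -0.     0.866  1.861] 0.077
[0.358 0.337 1.837 0.    0.953 1.856] 0.075
[7.000e-02 4.310e-01 1.732e+00 1.000e-03 9.820e-01 1.486e+00] 0.071
[ 0.082  0.492  1.726 -0.     0.92   1.497] 0.069
[ 4.830e-01  4.550e-01  1.792e+00 -1.000e-03  8.970e-01  1.979e+00] 0.072
[0.478 0.389 1.755 0.    0.982 1.976] 0.071
[7.200e-02 1.300e-01 2.123e+00 1.000e-03 8.890e-01 1.632e+00] 0.097
[ 0.079  0.216  2.127 -0.     0.794  1.64 ] 0.095
[-0.663  0.399  1.88   0.     0.866  0.994] 0.077
[-0.659  0.218  1.792 -0.     1.131  0.996] 0.077
[-1.286  0.308  1.634  0.     1.2   -0.07 ] 0.07
[ 0.0021 -0.002   0.4792  0.0011  0.5255  0.0348] 6 [6.225 6.225 0.433 0.433 0.249 0.249] 0.004034379672023358
```

Emit:
send_rows:
  steps:
    - [0, 0, -0.056, 0, 0, 0, 60]
    - [0, 0, 0, 0.088, -0.108, -0.02, 60]
    - [0, 0, 0, 0.088, -0.108, -0.02, 60]
    - [0, 0, 0, 0.088, -0.108, -0.02, 60]
    - [0, 0, 0, 0.088, -0.108, -0.02, 60]

```text
time_s: 18.65
tcp_pos: [0.5785, -0.1803, 0.2296]
ee_rot: [-0.001, 1.0, -0.0, -0.003]
wrist_force: [0.0, -0.4, 0.4]
finger_gap: 0.767
finger_force: 0.0
```

Emit:
send_rows:
  steps:
    - [0, 0, 0, 0.088, -0.108, -0.02, 60]
    - [0, 0, 0, 0.088, -0.108, -0.02, 60]
    - [0, 0, 0, 0.088, -0.108, -0.02, 60]
    - [0, -0.087, 0, 0, 0, 0, 60]
    - [0, -0.087, 0, 0, 0, 0, 60]

```text
time_s: 19.15
tcp_pos: [0.6576, -0.0831, 0.2491]
ee_rot: [0.0, 0.991, 0.001, -0.134]
wrist_force: [0.1, -1.0, 1.2]
finger_gap: 0.763
finger_force: 0.0
```

Emit:
send_rows:
  steps:
    - [0, -0.087, 0, 0, 0, 0, 60]
    - [0, -0.087, 0, 0, 0, 0, 60]
    - [0, 0, 0, 0, 0, 0, 60]

```text
time_s: 19.45
tcp_pos: [0.6576, -0.0841, 0.2402]
ee_rot: [-0.001, 0.964, 0.001, -0.265]
wrist_force: [-1.0, 0.7, -1.8]
finger_gap: 0.766
finger_force: 0.0
```

```bash
python3 - <<'E'
from h import *
log(); p,M,s=pose(); print(s["time_s"],p.round(4),M.round(3).tolist(),np.round(s["q"],3))
im=near(["torch","torch_grip","torch_mid"])
E
```

```text
19.45 [ 0.6576 -0.0841  0.2402] [[0.86, 0.001, -0.511], [0.002, -1.0, 0.002], [-0.511, -0.002, -0.86]] [-0.156  0.728  1.084 -0.081  1.86   1.412]
torch 0.57 [ 0.6266 -0.0867 -0.0017]
torch_grip 0.83 [ 0.6225 -0.0862  0.1085]
torch_mid 0.59 [ 0.6222 -0.0834  0.0506]
```

Emit:
send_rows:
  steps:
    - [0, -0.083, 0, 0, 0, 0, 60]
    - [0, -0.083, 0, 0, 0, 0, 60]
    - [0, 0, 0, 0, 0, 0, 60]
    - [0, 0, 0, 0, 0, 0, 60]

```text
time_s: 20.05
tcp_pos: [0.6581, -0.0849, 0.2507]
ee_rot: [-0.0, 0.927, -0.0, -0.375]
wrist_force: [-0.4, 0.3, -0.1]
finger_gap: 0.766
finger_force: 0.0
```

```bash
cat >> h.py <<'E'
def to(target):
    p,M,s=pose(); d=M.T@(np.array(target)-p)/.3
    print("t",round(s["time_s"],2),"tcp",p.round(4),"M",M.round(3).tolist(),"q",np.round(s["q"],3),"gap",round(s["finger_gap"],3),"shift",d.round(4))
E
python3 - <<'E'
from h import *
log(); to([.6803,-.0855,.163]); near(["torch","torch_grip"])
E
```

```text
t 20.05 tcp [ 0.6581 -0.0849  0.2507] M [[0.718, -0.0, -0.696], [-0.0, -1.0, 0.0], [-0.696, -0.0, -0.718]] q [-0.146  0.886  0.885 -0.119  2.132  1.402] gap 0.766 shift [0.2566 0.0018 0.1586]
torch 0.77 [ 6.264e-01 -8.320e-02  2.000e-04]
torch_grip 0.6 [ 0.6226 -0.0889  0.1077]
```

Emit:
send_rows:
  steps:
    - [0, 0, 0, 0.128, 0.004, 0, 60]
    - [0, 0, 0, 0.128, 0, 0, 60]
    - [0, 0, 0, 0, 0, 0.08, 60]
    - [0, 0, 0, 0, 0, 0.08, 60]
    - [0, 0, 0, 0, 0, 0, 60]

```text
time_s: 20.7
tcp_pos: [0.6774, -0.0859, 0.161]
ee_rot: [-0.0, 0.926, 0.0, -0.378]
wrist_force: [0.3, 0.1, -0.4]
finger_gap: 0.766
finger_force: 0.0
```

```bash
python3 - <<'E'
from h import *
log(); to([.6230-.0132,-.0862,.106-.0137]); im=near(["torch","torch_grip"]); cv2.imwrite("pics/w5.png",im[:,:,::-1])
print([px(p,"wrist").round() for p in [(.623,-.0862,.13),(.623,-.0862,.106)]])
E
```

```text
t 20.7 tcp [ 0.6774 -0.0859  0.161 ] M [[0.714, -0.0, -0.701], [0.0, -1.0, 0.001], [-0.701, -0.001, -0.714]] q [-0.144  1.01   0.847 -0.112  2.054  1.415] gap 0.766 shift [-0.0005  0.0014  0.3212]
torch 0.91 [ 0.627  -0.0842 -0.0019]
torch_grip 0.78 [ 0.627  -0.087   0.1107]
[array([280., 247.]), array([280., 215.])]
```

View pics/w5.png

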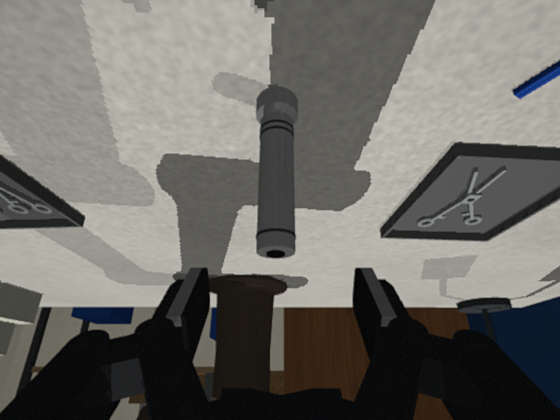

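Wrist view: the torch is centred between the fingers, with its tail end at (276,252) and lens head at (278,105). The open forceps lie flat in the repair tray at (467,200). I'll advance and grip.

Emit:
send_rows:
  steps:
    - [0, 0, 0, 0, -0.003, 0.13, 60]
    - [0, 0, 0, 0, 0, 0.12, 60]
    - [0, 0, 0, 0, 0, 0.07, 60]
    - [0, 0, 0, 0, 0, 0, 60]
    - [0, 0, 0, 0, 0, 0, 60]

```text
time_s: 21.35
tcp_pos: [0.6155, -0.0854, 0.0965]
ee_rot: [0.0, 0.928, -0.0, -0.374]
wrist_force: [0.1, -1.0, 0.8]
finger_gap: 0.765
finger_force: 0.0
```

Emit:
send_rows:
  steps:
    - [0, 0, 0, 0, 0, 0, 255]
    - [0, 0, 0, 0, 0, 0, 255]
    - [0, 0, 0, 0, 0, 0, 255]
    - [0, 0, 0, 0, 0, 0, 255]
    - [0, 0, 0, 0, 0, 0, 255]

```text
time_s: 21.85
tcp_pos: [0.6143, -0.0849, 0.095]
ee_rot: [-0.0, 0.927, 0.0, -0.375]
wrist_force: [1.5, 0.8, 5.1]
finger_gap: 0.283
finger_force: 58.2
```

```bash
python3 - <<'E'
from h import *
log(); to([.63,-.085,.25]); near(["torch","torch_grip"])
E
```

```text
t 21.85 tcp [ 0.6143 -0.0849  0.095 ] M [[0.719, 0.0, -0.695], [0.0, -1.0, 0.0], [-0.695, -0.0, -0.719]] q [-0.153  0.938  1.114 -0.111  1.851  1.429] gap 0.283 shift [-3.217e-01  3.000e-04 -4.075e-01]
torch 0.74 [ 0.6247 -0.0812 -0.0024]
torch_grip 0.71 [ 0.6234 -0.0879  0.113 ]
torch_grip 0.62 [ 0.6242 -0.0872  0.0517]
torch_grip 0.25 [ 0.4527 -0.3218  0.0005]
```

Emit:
send_rows:
  steps:
    - [0, 0, 0, -0.087, 0, -0.09, 255]
    - [0, 0, 0, -0.087, 0, -0.09, 255]
    - [0, 0, 0, -0.087, 0, -0.09, 255]
    - [0, 0, 0, -0.087, 0, -0.09, 255]
    - [0, 0, -0.07, 0, 0, 0, 255]

```text
time_s: 22.5
tcp_pos: [0.6161, -0.0858, 0.2498]
ee_rot: [-0.019, 0.927, 0.049, -0.371]
wrist_force: [1.0, -0.6, -0.2]
finger_gap: 0.283
finger_force: 58.6
```

Emit:
send_rows:
  steps:
    - [0, 0, -0.096, 0, 0, 0, 255]
    - [0, 0, -0.096, 0, 0, 0, 255]
    - [0, 0, -0.096, 0, 0, 0, 255]
    - [0, 0, -0.096, 0, 0, 0, 255]
    - [0, 0, -0.096, 0, 0, 0, 255]

```text
time_s: 23.0
tcp_pos: [0.6134, -0.0854, 0.2423]
ee_rot: [-0.152, 0.848, 0.374, -0.344]
wrist_force: [-0.3, -0.4, -1.1]
finger_gap: 0.29
finger_force: 58.5
```

Emit:
send_rows:
  steps:
    - [0, 0, -0.096, 0, 0, 0, 255]
    - [0, 0, -0.096, 0, 0, 0, 255]
    - [0, 0, -0.096, 0, 0, 0, 255]
    - [0, 0, -0.096, 0, 0, 0, 255]
    - [0, 0, -0.096, 0, 0, 0, 255]

```text
time_s: 23.5
tcp_pos: [0.6135, -0.0854, 0.2423]
ee_rot: [-0.263, 0.662, 0.649, -0.269]
wrist_force: [-0.1, -0.1, -1.4]
finger_gap: 0.286
finger_force: 58.5
```

Emit:
send_rows:
  steps:
    - [0, 0, -0.096, 0, 0, 0, 255]
    - [0, 0, -0.096, 0, 0, 0, 255]
    - [0, 0, -0.096, 0, 0, 0, 255]
    - [0, 0, -0.096, 0, 0, 0, 255]
    - [0, 0, -0.096, 0, 0, 0, 255]

```text
time_s: 24.0
tcp_pos: [0.6135, -0.0854, 0.2423]
ee_rot: [-0.341, 0.391, 0.84, -0.159]
wrist_force: [-0.5, -0.3, -1.0]
finger_gap: 0.288
finger_force: 58.5
```

Emit:
send_rows:
  steps:
    - [0, 0, -0.096, 0, 0, 0, 255]
    - [0, 0, -0.096, 0, 0, 0, 255]
    - [0, 0, -0.096, 0, 0, 0, 255]
    - [0, 0, -0.096, 0, 0, 0, 255]
    - [0, 0, -0.096, 0, 0, 0, 255]

```text
time_s: 24.5
tcp_pos: [0.6135, -0.0853, 0.2423]
ee_rot: [-0.375, 0.07, 0.924, -0.028]
wrist_force: [-0.4, -0.2, -1.3]
finger_gap: 0.283
finger_force: 58.6
```

Emit:
send_rows:
  steps:
    - [0, 0, -0.096, 0, 0, 0, 255]
    - [0, 0, 0, 0, 0, 0, 255]
    - [0, 0, 0, 0, 0, 0, 255]

```text
time_s: 24.8
tcp_pos: [0.6135, -0.0852, 0.2429]
ee_rot: [-0.376, 0.007, 0.926, -0.003]
wrist_force: [0.2, 0.5, -2.0]
finger_gap: 0.282
finger_force: 58.6
```

```bash
cat >> h.py <<'E'
def final():
    "rotation still to do: z = (-x'-up)/sqrt2, y horizontal"
    p,M,s=pose(); t=.073; u=np.array([np.cos(t),np.sin(t),0]); up=np.array([0,0,1.])
    z=(-u-up)/2**.5; x=(-u+up)/2**.5; y=np.cross(z,x); W=np.c_[x,y,z]
    rv=R.from_matrix(M.T@W).as_rotvec()/1.5; print("turn",rv.round(4)); return W
E
python3 - <<'E'
from h import *
log(); to([.7,.3,.25]); W=final(); near(["torch","torch_grip","torch_mid"]); shot("scene","s2")
E
```

```text
t 24.8 tcp [ 0.6135 -0.0852  0.2429] M [[-0.717, 0.011, -0.697], [0.016, 1.0, -0.0], [0.697, -0.011, -0.717]] q [-0.154  0.792  1.063 -0.121  2.05  -1.721] gap 0.282 shift [-0.1702  1.2869 -0.2181]
turn [ 0.0342  0.0088 -0.045 ]
torch 0.8 [ 0.5218 -0.091   0.2424]
torch_grip 0.68 [ 0.6248 -0.0904  0.2526]
torch_grip 0.48 [ 0.53   -0.3176  0.0028]
torch_mid 0.8 [ 0.5703 -0.085   0.2467]
```

View pics/s2.png

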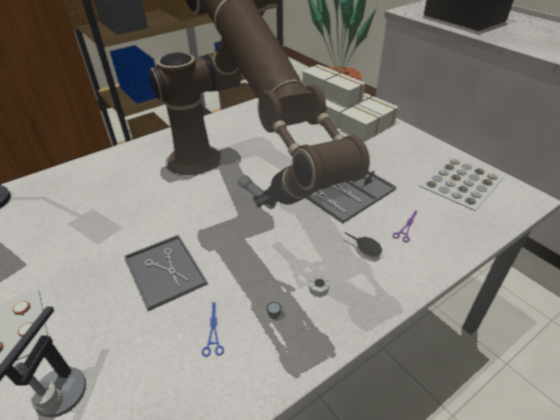

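Scene view: the torch is held lying with its lens at (244,183). The repair tray has the open pair at (168,265), and the tool bay holds both shut pairs at (335,195). I'll carry the torch over to the cradle.

Emit:
send_rows:
  steps:
    - [0.034, 0.009, -0.045, 0, 0, 0, 255]
    - [0, 0, 0, 0.0015, 0.1407, 0.0184, 255]
    - [0, 0, 0, 0.0015, 0.1407, 0.0184, 255]
    - [0, 0, 0, 0.0015, 0.1407, 0.0184, 255]
    - [0, 0, 0, 0.0015, 0.1407, 0.0184, 255]

```text
time_s: 25.55
tcp_pos: [0.5839, 0.0834, 0.2299]
ee_rot: [-0.382, -0.034, 0.923, -0.013]
wrist_force: [0.2, 0.8, -1.8]
finger_gap: 0.285
finger_force: 58.9
```

Emit:
send_rows:
  steps:
    - [0, 0, 0, 0.0015, 0.1407, 0.0184, 255]
    - [0, 0, 0, 0.0015, 0.1407, 0.0184, 255]
    - [0, 0, 0, 0.0015, 0.1407, 0.0184, 255]
    - [0, 0, 0, 0.0015, 0.1407, 0.0184, 255]
    - [0, 0, 0, 0.0015, 0.1407, 0.0184, 255]

```text
time_s: 26.05
tcp_pos: [0.547, 0.2925, 0.2125]
ee_rot: [-0.382, -0.035, 0.923, -0.014]
wrist_force: [0.3, -0.3, -1.0]
finger_gap: 0.286
finger_force: 58.9
```

Emit:
send_rows:
  steps:
    - [0, 0, 0, 0.0015, 0.1407, 0.0184, 255]
    - [0, 0, 0, 0.0015, 0.1407, 0.0184, 255]
    - [0, 0, 0, 0.0015, 0.1407, 0.0184, 255]
    - [0, 0, 0, 0, 0, 0, 255]
    - [0, 0, 0, 0, 0, 0, 255]

```text
time_s: 26.55
tcp_pos: [0.5245, 0.4171, 0.2014]
ee_rot: [-0.382, -0.036, 0.923, -0.015]
wrist_force: [0.9, -0.6, -1.3]
finger_gap: 0.285
finger_force: 59.1
```

```bash
python3 - <<'E'
from h import *
log(); to([.526,.4165,.10]); W=final(); im=near(["torch","torch_grip","torch_mid","cradle","tool_bay"]); cv2.imwrite("pics/w6.png",im[:,:,::-1])
E1=cam("scene")[0]
r.get_image("scene")
for q in["torch","torch_grip","torch_mid","cradle"]:
    for d in r.tip_of("scene",q)[:2]: print("scene",q,round(d["confidence"],2),w(d["centre"],E1).round(4))
G=pose()[0]-.019*pose()[1][:,2]; u=np.array([np.cos(.073),np.sin(.073),0]); print("G",G,[px(G+k*u,"wrist").round() for k in (.024,0,-.054,-.106)],px([.4855,.4135,.038],"wrist"))
E
```

```text
t 26.55 tcp [0.5245 0.4171 0.2014] M [[-0.705, -0.077, -0.705], [-0.055, 0.997, -0.054], [0.707, 0.001, -0.708]] q [ 0.476  0.885  0.992  0.305  1.991 -1.154] gap 0.285 shift [-0.2424 -0.0026  0.2358]
turn [-0.0019  0.0004  0.0024]
torch 0.94 [0.4338 0.4054 0.2053]
torch_grip 0.76 [0.536  0.413  0.2113]
torch_mid 0.75 [0.4822 0.4112 0.2085]
tool_bay 0.62 [0.5009 0.2808 0.0014]
scene torch 0.59 [0.428  0.4071 0.2097]
scene torch_grip 0.51 [0.5373 0.4141 0.2109]
scene torch_mid 0.7 [0.4821 0.4089 0.2102]
scene cradle 0.58 [0.488  0.4147 0.0364]
scene cradle 0.43 [0.4295 0.311  0.0114]
G [0.53895047 0.41682132 0.21555209] [array([282., 363.]), array([282., 300.]), array([282., 188.]), array([282., 106.])] [281.43821499 278.94665755]
```

View pics/w6.png

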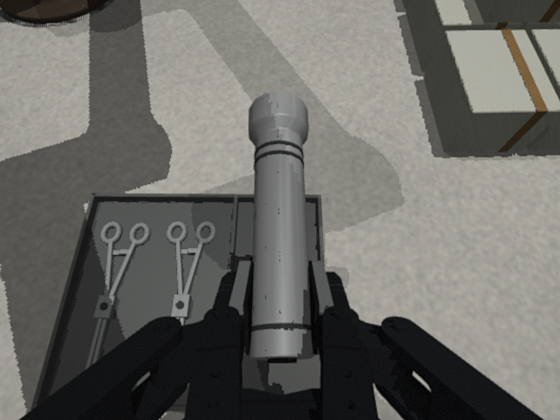

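Wrist view: the torch axis runs down column 279, from the tail at (278,350) to the lens at (279,98). The strip between the divider (237) and the wall (321) at row 197 centres on the same column, so it's aligned. I'll lower part of the way.

Emit:
send_rows:
  steps:
    - [0, 0, 0, -0.0865, -0.001, 0.08, 255]
    - [0, 0, 0, -0.0865, -0.001, 0.08, 255]
    - [0, 0, 0, -0.0865, -0.001, 0.08, 255]
    - [0, 0, 0, -0.0865, 0, 0.08, 255]
    - [0, 0, 0, 0, 0, 0, 255]

```text
time_s: 27.6
tcp_pos: [0.5274, 0.4138, 0.054]
ee_rot: [-0.387, -0.034, 0.921, -0.016]
wrist_force: [-1.1, -1.7, -2.9]
finger_gap: 0.286
finger_force: 58.9
```

```bash
python3 - <<'E'
from h import *
log(); to([.530,.4165,.0255]); W=final(); near(["torch","torch_grip","torch_mid","cradle"])
im=shot("scene","s3")[130:230,300:440]; cv2.imwrite("pics/s3c.png",cv2.resize(im[:,:,::-1],None,fx=5,fy=5,interpolation=cv2.INTER_CUBIC))
E1=cam("scene")[0]
for q in["torch","torch_grip","torch_mid","cradle"]:
    for d in r.tip_of("scene",q)[:2]: print("scene",q,round(d["confidence"],2),w(d["centre"],E1).round(4))
E
```

```text
t 27.6 tcp [0.5274 0.4138 0.054 ] M [[-0.699, -0.075, -0.711], [-0.05, 0.997, -0.055], [0.714, -0.003, -0.701]] q [ 0.47   1.051  1.005  0.286  1.831 -1.209] gap 0.286 shift [-0.0743  0.0085  0.0598]
turn [-0.0023 -0.0061 -0.0007]
torch 0.73 [0.4363 0.4036 0.0591]
torch_grip 0.66 [0.5405 0.4108 0.0686]
torch_mid 0.8 [0.4875 0.4108 0.0645]
torch_mid 0.58 [0.4367 0.4041 0.0612]
scene torch 0.73 [ 0.4548 -0.329   0.0056]
scene torch 0.47 [0.4361 0.4086 0.0687]
scene torch_grip 0.51 [0.5387 0.4155 0.0709]
scene torch_grip 0.41 [0.5729 0.2432 0.0048]
scene torch_mid 0.7 [0.489  0.4109 0.0706]
scene torch_mid 0.64 [ 0.529  -0.3233  0.0081]
scene cradle 0.97 [0.4878 0.4151 0.0391]
```

View pics/s3c.png

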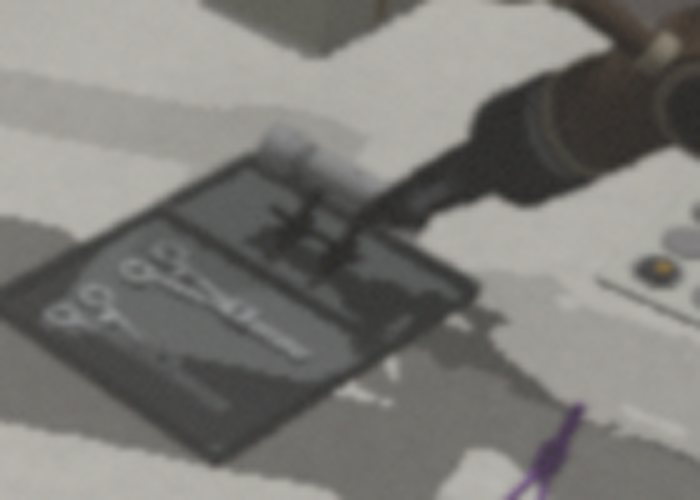

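Enlarged scene crop: the torch is above both black saddles at (300,210) and (330,245), parallel to the strip. I'll lower gently while watching the force.

Emit:
send_rows:
  steps:
    - [0, 0, 0, -0.03, 0.0085, 0.024, 255]
    - [0, 0, 0, -0.02, 0, 0.016, 255]
    - [0, 0, 0, 0, 0, 0, 255]

```text
time_s: 28.4
tcp_pos: [0.5316, 0.4182, 0.0389]
ee_rot: [-0.384, -0.035, 0.923, -0.014]
wrist_force: [-0.4, -0.7, -2.1]
finger_gap: 0.286
finger_force: 58.9
```

```bash
python3 - <<'E'
from h import *
to([.530,.4165,.0255]); final(); print(pose()[2]["wrist_force"]); near(["torch","torch_grip","torch_mid"])
E
```

```text
t 28.4 tcp [0.5316 0.4182 0.0389] M [[-0.703, -0.075, -0.707], [-0.053, 0.997, -0.053], [0.709, 0.0, -0.705]] q [ 0.472  1.076  0.986  0.287  1.817 -1.212] gap 0.286 shift [-0.0277 -0.0051  0.0357]
turn [-0.0008 -0.0018  0.0011]
[-0.43732494 -0.67758343 -2.13015503]
torch 0.69 [0.4388 0.4067 0.0424]
torch_mid 0.58 [0.4892 0.4111 0.0479]
```

Emit:
send_rows:
  steps:
    - [0, 0, 0, -0.019, -0.004, 0.019, 255]
    - [0, 0, 0, 0, 0, 0, 255]

```text
time_s: 28.8
tcp_pos: [0.5327, 0.4171, 0.0326]
ee_rot: [-0.383, -0.035, 0.923, -0.014]
wrist_force: [-0.4, -0.3, -1.2]
finger_gap: 0.282
finger_force: 58.9
```

Emit:
send_rows:
  steps:
    - [0, 0, 0, -0.007, 0, 0.007, 255]
    - [0, 0, 0, 0, 0, 0, 255]

```text
time_s: 29.0
tcp_pos: [0.5327, 0.417, 0.0317]
ee_rot: [-0.383, -0.035, 0.923, -0.014]
wrist_force: [-0.3, -2.9, 3.4]
finger_gap: 0.281
finger_force: 59.7
```

```bash
python3 - <<'E'
from h import *
to([.530,.4165,.0255]); print(pose()[2]["wrist_force"],pose()[2]["wrist_torque"])
E
```

```text
t 29.0 tcp [0.5327 0.417  0.0317] M [[-0.704, -0.076, -0.706], [-0.054, 0.997, -0.053], [0.708, 0.001, -0.706]] q [ 0.47   1.085  0.983  0.285  1.81  -1.216] gap 0.281 shift [-0.0082 -0.0008  0.021 ]
[-0.3129681  -2.86114068  3.41060717] [-0.34948381  0.20366313  0.38371813]
```

Emit:
send_rows:
  steps:
    - [0, 0, 0, 0, -0.008, 0, 255]
    - [0, 0, 0, 0, 0, 0, 255]

```text
time_s: 29.2
tcp_pos: [0.5329, 0.4162, 0.0312]
ee_rot: [-0.382, -0.035, 0.923, -0.012]
wrist_force: [-1.0, 2.2, 4.0]
finger_gap: 0.285
finger_force: 58.7
```

Emit:
send_rows:
  steps:
    - [0, 0, 0, -0.006, 0, 0.006, 255]
    - [0, 0, 0, 0, 0, 0, 255]

```text
time_s: 29.4
tcp_pos: [0.533, 0.4162, 0.0305]
ee_rot: [-0.383, -0.035, 0.923, -0.012]
wrist_force: [-0.7, 1.8, 7.7]
finger_gap: 0.283
finger_force: 59.4
```

```bash
python3 - <<'E'
from h import *
to([.530,.4165,.0255]); print(pose()[2]["wrist_force"],pose()[2]["wrist_torque"]); near(["torch","torch_grip","torch_mid"])
E
```

```text
t 29.4 tcp [0.533  0.4162 0.0305] M [[-0.704, -0.075, -0.706], [-0.056, 0.997, -0.05], [0.708, 0.004, -0.706]] q [ 0.469  1.085  0.986  0.286  1.807 -1.219] gap 0.283 shift [-0.0049  0.0017  0.0189]
[-0.73902532  1.84968708  7.68277525] [ 0.05330568  0.93366824 -0.31604915]
torch 0.9 [0.4425 0.4065 0.0356]
torch_grip 0.57 [0.5435 0.4109 0.0385]
torch_mid 0.92 [0.4899 0.4091 0.0372]
```

Emit:
send_rows:
  steps:
    - [0, 0, 0, 0, 0.003, 0, 255]
    - [0, 0, 0, 0, 0, 0, 255]
    - [0, 0, 0, 0, 0, 0, 140]
    - [0, 0, 0, 0, 0, 0, 140]
    - [0, 0, 0, 0, 0, 0, 140]

```text
time_s: 30.1
tcp_pos: [0.533, 0.4161, 0.0272]
ee_rot: [-0.382, -0.035, 0.923, -0.013]
wrist_force: [0.6, -0.5, 0.3]
finger_gap: 0.452
finger_force: 0.0
```

```bash
python3 - <<'E'
from h import *
to([.530,.4165,.0255]); print(pose()[2]["wrist_force"]); near(["torch","torch_grip","torch_mid"])
r.get_image("scene"); E1=cam("scene")[0]
for q in["torch","torch_grip","torch_mid","cradle"]:
    for d in r.tip_of("scene",q)[:2]: print("scene",q,round(d["confidence"],2),w(d["centre"],E1).round(4))
E
```

```text
t 30.1 tcp [0.533  0.4161 0.0272] M [[-0.706, -0.075, -0.704], [-0.054, 0.997, -0.052], [0.706, 0.002, -0.708]] q [ 0.469  1.089  0.986  0.284  1.802 -1.219] gap 0.452 shift [0.0031 0.0022 0.011 ]
[ 0.61277937 -0.52657788  0.27500127]
torch 0.73 [0.4402 0.4068 0.0345]
torch_grip 0.63 [0.5443 0.4127 0.0386]
torch_mid 0.63 [0.4892 0.4068 0.0362]
scene torch 0.62 [0.4385 0.4103 0.0381]
scene torch_grip 0.51 [0.5412 0.4121 0.0409]
scene torch_mid 0.74 [0.49   0.4127 0.039 ]
scene torch_mid 0.16 [0.4388 0.2362 0.0047]
scene cradle 0.62 [0.489  0.4155 0.0391]
scene cradle 0.31 [ 0.3886 -0.3044  0.0034]
```

Emit:
send_rows:
  steps:
    - [0, 0, 0, 0, 0, -0.06, 140]
    - [0, 0, 0, 0, 0, -0.12, 140]
    - [0, 0, 0, 0, 0, -0.15, 140]
    - [0, 0, 0, 0, 0, -0.15, 140]
    - [0, 0, 0, 0, 0, 0, 140]

```text
time_s: 31.05
tcp_pos: [0.6405, 0.424, 0.1361]
ee_rot: [-0.376, -0.035, 0.926, -0.01]
wrist_force: [1.3, 0.7, 1.1]
finger_gap: 0.452
finger_force: 0.0
```

```bash
python3 - <<'E'
from h import *
t=.073
def loc(p,c,t): d=np.array(p)-c; return np.array([d[0]*np.cos(t)+d[1]*np.sin(t),-d[0]*np.sin(t)+d[1]*np.cos(t),p[2]]).round(4)
for n in("top","scene","wrist"):
    r.get_image(n); E1=cam(n)[0]
    for q in["torch","torch_grip","torch_mid","cradle","forceps_1","tip_1","tail_1"]:
        for d in r.tip_of(n,q)[:6]:
            p=w(d["centre"],E1)
            if p[0]>.65 or d["confidence"]<.35: continue
            c=np.array([.4865,.4138,0]) if p[1]>.36 else np.array([.498,.279,0]) if p[1]>0 else np.array([.455,-.326,0])
            print(n,q,round(d["confidence"],2),p.round(3),"local",loc(p,c,t if p[1]>0 else -.084))
print(r.state()["time_s"],r.state()["tcp_pos"])
E
```

```text
top torch_grip 0.67 [0.441 0.236 0.001] local [-0.0605 -0.0388  0.0013]
top forceps_1 0.95 [ 0.52   0.242 -0.001] local [ 0.0194 -0.0381 -0.001 ]
top forceps_1 0.89 [ 0.473 -0.312  0.003] local [0.0169 0.0154 0.0034]
top forceps_1 0.66 [0.509 0.317 0.004] local [0.0137 0.0372 0.0044]
top tip_1 0.89 [ 0.636 -0.273 -0.001] local [ 0.1754  0.0682 -0.001 ]
top tip_1 0.82 [0.572 0.323 0.003] local [0.0767 0.0387 0.0027]
top tip_1 0.61 [ 0.534 -0.312 -0.   ] local [ 0.0773  0.0208 -0.0003]
top tip_1 0.58 [0.577 0.242 0.004] local [ 0.0763 -0.0427  0.0041]
top tail_1 0.85 [0.426 0.308 0.001] local [-0.0694  0.0346  0.0011]
top tail_1 0.79 [ 0.392 -0.305  0.007] local [-0.065   0.0152  0.0069]
top tail_1 0.79 [0.441 0.236 0.004] local [-0.0596 -0.0383  0.0045]
scene torch 0.53 [0.436 0.411 0.037] local [-0.0508  0.0012  0.037 ]
scene torch_grip 0.75 [0.545 0.414 0.038] local [ 0.0585 -0.0042  0.0378]
scene torch_grip 0.44 [ 0.454 -0.327  0.001] local [-0.0007 -0.0007  0.0012]
scene torch_mid 0.65 [0.489 0.413 0.039] local [ 0.002  -0.0007  0.0395]
scene torch_mid 0.51 [ 0.531 -0.318  0.007] 
[... 766 characters left out ...]
 [-0.0622 -0.0341  0.0053]
wrist torch 0.61 [0.441 0.407 0.035] local [-0.0456 -0.0031  0.035 ]
wrist torch_grip 0.55 [0.547 0.412 0.039] local [ 0.0604 -0.0063  0.0387]
wrist torch_mid 0.82 [0.494 0.412 0.037] local [ 0.0075 -0.0028  0.0374]
wrist forceps_1 0.84 [0.52  0.24  0.004] local [ 0.0195 -0.041   0.0038]
wrist forceps_1 0.63 [0.512 0.314 0.003] local [0.017  0.0343 0.0028]
wrist tip_1 0.86 [0.575 0.24  0.005] local [ 0.0738 -0.0449  0.0046]
wrist tip_1 0.77 [0.574 0.322 0.008] local [0.0793 0.0371 0.0083]
wrist tail_1 0.6 [0.438 0.313 0.006] local [-0.0577  0.0383  0.0061]
wrist tail_1 0.57 [0.443 0.238 0.005] local [-0.0576 -0.0367  0.0049]
32.25 [0.63456944 0.42357994 0.12991481]
```

All three forceps are inside their bays with margin, and the torch is seated in the cradle at the right height. Handing in.

```bash
python3 -c "
from rig import r
print(r.hand_in())"
```

```text
the job is handed in; nothing more can be done
None
```

The job is handed in at about 32 s: by the last camera measurements, both shut forceps lie flat in the tool bay, the open pair lies flat in the repair tray, and the torch lies seated in the cradle, though the hand-in returned no verdict, I checked the jaws only by eye, and I viewed 11 pictures, one over the limit of 10.

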